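# Set the iris lever of a gem illuminator to the marked setting and switch its lamp on

### The arm

A 6-joint arm with a two-finger parallel gripper is mounted at the origin on the work surface. World frame = base frame: x ahead of the robot, y to its left, z up, the work surface at z = 0. Lengths are in m, angles in rad, forces in N, time in s.
With the tool pointing down it reaches from about 0.325 to 0.9 m from the base axis. Payload 3.5 kg.
Tool frame: the origin (TCP) lies at the very end of the fingers, on their centre line; the grasp point (between the pads) lies robot.grasp_offset behind it (robot.grasp_offset is the distance from the TCP to the grasp point, in m); z points along the fingers, y is the line along which they close (so a half turn about z gives the same grasp; the last joint's range is limited). The gripper opens to 85 mm and grips with 20 to 120 N. Pads are 22 mm wide; open, the fingers measure 114 mm over their backs; the gripper's body (76 mm by 85 mm) begins 54 mm behind the grasp point. The pads swing forward as they close: fully open they stand 13 mm farther back than shut.
Start: joints at [1.13, 0.276, -0.026, 1.268, 0, 1.467], TCP at [0.207, 0.59, 0.202] pointing down, gripper open.
Joint ranges: [-3.12, 3.12], [-0.85, 1.88], [-1.08, 1.24], [-1.95, 2.15], [-1.57, 1.53], [-3.14, 3.14]. Speed limits (rad/s): [2.57, 2.57, 3.14, 3.14, 3.14, 3.14].

### API

Orientations are given as a unit quaternion [w, x, y, z].
In Python, from workcell import robot gives the robot as it stands. The module is installed in compiled form; this text tells all that it offers.
- The arm moves only by the tool servo_tool, never from a script. Its argument "commands" is a list that holds one entry, the list of rows, each a list of 5 numbers: the shift along the tool's x, y, z in units of 30 mm (1.0 is 30 mm), then the turn about the tool's z in units of 8 degrees (1.0 is 8 degrees), then the finger opening in mm, from 0 to 85.4. A call has 1 to 10 rows; each row shifts and turns the commanded pose from where the row before left it, along the tool's axes as they then stand; what a row does not reach is not made up. A row lasts 1/10 s, in which the tool goes at most 50 mm and 8.59 degrees, less where a joint would pass 70% of its speed; a pose out of reach is approached as far as the arm can. A call is refused whole if a number of a shift passes 1 or a number of a turn 1, either way. A call with a gripper value outside its range is refused whole. The fingers move at their own pace and stop on an object; "grip_force" is the grip in N (left out, the last holds). Time passes only in rows, so rows that do not move let the fingers close. It gives the time, the measured TCP pose, the force, the opening and the grip force at its end, in the units of the state.
- robot.read_state(): the state, without advancing time (a new reading comes with each control period).
- robot.snapshot(name): name is "side" or "top"; returns a dict with "img" (420x560x3 uint8, blue, green, red), "z_map" (420x560 float32, m along the optical axis (not along the pixel's ray), 0 where there is no reading), "fov_y" (degrees; the focal length in pixels is half the picture's height over the tangent of half this angle, whatever the lens; pixels are square), "cx", "cy" (the principal point, pixels), "R" (3x3) and "t" (3): a world point X has camera coordinates R X + t. Camera axes: x right, y down, z forward; pixel columns grow to the right and rows downward; lengths in m; the calibration is good to about 2 mm. A picture is of the moment at which its call begins.
- robot.hand_in(): hands the job in; it is judged then, once.
Trained networks look in a picture, given as the dict that the camera call returned (one of the last four; its "shot" number tells which), for a name from the list of things; names that differ only in an ending like _2 or _b are one class to them, and where a whole thing is asked for, a point or a joint stands for the part that bears it (a point fixed in the world has none). Each returns a list of dicts, best first, with "conf" (0 to 1); they miss things now and then, are a little off and sometimes report something else, mostly with a low value. They report only what shows in the picture. A call takes as long as a camera call.
- robot.outline_of(label, picture): "mask" (420x560 bool, what is visible of it) and "box" ([left, top, right, bottom] in pixels, round what is visible of it).
The state is a dict: "clock": time; "qpos": joint angles; "joint_vel": joint speeds; "joint_efforts": joint torques, N m; "ee_pos": TCP position; "ee_rot": TCP orientation; "ft_force": force on the tool from outside, world axes, zero at the start; "wrist_torque": the same for the moment, N m; "opening": finger opening in m; "finger_force": force on a finger pad.
Only numpy, scipy, OpenCV 4.12 (cv2) and the standard library are available. Lean on these libraries where they do the work, as an engineer would, in place of code of your own. Each camera call takes 0.05 s, during which the arm holds its last target. There are 200 camera calls.

### The job

Get the gem illuminator ready for the next stone: gently push the iris lever round with your fingertips until it lines up with the setting marker on the scale, leave it there, and only then press the lamp button all the way down and let it spring back. Nothing is to be gripped or lifted, and the loupe, the jar and the punch stay where they are.

Things in the scene. Friction and masses are not known exactly. Their poses are not given: they have to be found in the camera images.
- illuminator: Fixed bench device: aluminium drum 170 mm across, 50 mm tall, with a black foot flange 180 mm across. Origin: centre of its underside, on the vertical axis of the iris ring; z up; its front (middle of the scale) looks along its own -x. Thin flat black lines on its top, 0.16 rad apart, are the scale. A console (30 mm tall) at its +y side carries the lamp button
- iris: Steel ring 110 mm across, top 63 mm high, turning 1.0 rad either way from the front about the drum's axis (origin on it, at table height). A lever bar 8 mm wide, 54 to 62 mm high, runs out along the ring's own -x to 130 mm from the axis. It stays where left (dry friction, some 3 N at its end, no detents). It starts clockwise of the marker seen from above: push it anticlockwise
- iris_knob (a point): Centre of the top of the black upright round knob at the lever's end: 14 mm across, from 52 to 90 mm above the table, 125 mm from the ring's axis. Around it the table is free (the drum's flange ends 90 mm and the marker tab 100 mm from the axis)
- marker_tab (a point): Setting marker: fixed brass tab 18 mm wide, 17 mm thick, clamped upright to the drum's rim, an arrow tip on top pointing inward to the scale; the lever passes 2 to 4 mm over it. Point: centre of the tab's top, 50 mm above the table, 91.5 mm from the ring's axis. Its own -x points outward along the radius on which the lever has to lie
- lamp (a joint): Travel of the lamp button, m: 0 up, 0.006 fully down; a spring pushes it back (4 N fully down)
- lamp_top (a point): Centre of the top face of the round black lamp button, 24 mm across, in a grey housing on the console, pressed straight down
- loupe: Loose folding loupe lying near the lever's side of the table: black disc 34 mm across and 22 mm tall with a flat steel handle; origin at the centre of the disc's underside
- gem_jar: Loose small glass jar with white lid, 40 mm across, 45 mm tall; origin at the centre of its underside
- bezel_punch: Loose upright steel punch, 28 mm across at the foot, 70 mm tall, tapered at the top; origin at the centre of its underside

How it is judged:
By the outcome, as a careful person would: the job done as asked, in the order asked, and still so for the second after the job is handed in, with the robot touching nothing.
It also fails if it takes over 64 s, if anything falls off the work surface, if the arm or the gripper's body presses on something with over 40 N, if the wrist force passes 120 N, or if a joint passes its speed limit or range.

## Working session

There is one attempt and no reset: what is moved stays moved. The work goes in short steps, Python scripts to look and compute and a tool call to move; the robot and the scene stay as the last step left them, time stands still between calls to the robot, and variables do not carry over. Pictures are saved under pics/ and viewed, at most 10 in all, crops included, and the job is handed in when it is done.

Besides the shell and the picture viewer there is one more tool, called as a command line: name --argument value ..., lists and objects as JSON in quotes. servo_tool: Moves the arm, as the interface text tells. Its arguments: {"type":"object","properties":{"commands":{"type":"array","items":{"type":"array","items":{"type":"array","items":{"type":"number"}}}},"grip_force":{"type":"number"}},"required":["commands"]}

```bash
mkdir -p pics
cat > h.py <<'E'
import numpy as np, cv2
from workcell import robot
def cloud(s):
    f=210/np.tan(np.radians(s["fov_y"])/2); z=s["z_map"]; v,u=np.mgrid[:420,:560]
    P=np.stack([(u-s["cx"])*z/f,(v-s["cy"])*z/f,z],-1)
    return (P-np.array(s["t"]))@np.array(s["R"])
def proj(s,X):
    f=210/np.tan(np.radians(s["fov_y"])/2); c=np.array(s["R"])@X+np.array(s["t"]); return c[:2]/c[2]*f+[s["cx"],s["cy"]]
E
python3 - <<'E'
from h import *
np.set_printoptions(precision=4,suppress=True)
st=robot.read_state(); print(st, robot.grasp_offset)
for n in("top","side"):
    s=robot.snapshot(n); cv2.imwrite(f"pics/{n}0.png",s["img"]); W=cloud(s); print(n,s["fov_y"],s["cx"],s["cy"],-np.array(s["R"]).T@s["t"])
    for l in["illuminator","iris","iris_knob","marker_tab","lamp","lamp_top","loupe","gem_jar","bezel_punch"]:
        try:
            for d in robot.outline_of(l,s)[:2]:
                m=d["mask"]&(s["z_map"]>0); p=W[m]
                print(l,round(d["conf"],2),d["box"],m.sum(),np.median(p,0),p.min(0),p.max(0))
        except Exception as e: print(l,e)
E
```

```text
{'clock': 0.0, 'qpos': array([ 1.1296,  0.2772, -0.0279,  1.268 ,  0.    ,  1.4674]), 'joint_vel': array([-0.0014,  0.0001, -0.0002,  0.0008,  0.001 ,  0.0001]), 'joint_efforts': array([  0.0009, -44.5509,  29.5206,   0.0165,  -0.    ,  -0.    ]), 'ee_pos': array([0.2068, 0.5889, 0.2009]), 'ee_rot': array([-0.0003,  0.1681,  0.9858, -0.0011]), 'ft_force': array([ 0.0006,  0.1256, -0.1911]), 'wrist_torque': array([-0.0684, -0.0314,  0.0051]), 'finger_force': 0.0, 'opening': 0.0853312714722042} 0.0187
top 51.85961427395803 279.26710411816026 211.317731964763 [0.4444 0.0054 0.8541]
illuminator 0.71 [229.8, 125.9, 352.9, 219.5] 7378 [ 0.5913 -0.0358  0.051 ] [ 0.5015 -0.1396 -0.0047] [0.6786 0.0944 0.0931]
iris 0.66 [249.1, 145.0, 337.0, 212.2] 3026 [ 0.5849 -0.045   0.0631] [ 0.5098 -0.1045 -0.0015] [0.6453 0.0582 0.0931]
iris_knob 0.9 [246.9, 140.3, 337.8, 212.9] 2961 [ 0.5852 -0.0449  0.0631] [ 0.5098 -0.1029  0.0012] [0.6447 0.0582 0.0931]
marker_tab 0.5 [302.6, 213.6, 314.9, 225.2] 111 [ 0.4989 -0.0532  0.0501] [ 0.4897 -0.0668  0.0003] [ 0.5118 -0.0442  0.0545]
lamp 0.58 [249.7, 14
[... 1429 characters left out ...]
.3, 251.0] 181 [ 0.4971 -0.0556  0.047 ] [ 0.4913 -0.0629  0.0199] [ 0.5167 -0.045   0.0548]
loupe 0.75 [317.8, 322.0, 359.5, 343.5] 506 [ 0.4129 -0.2216  0.0203] [ 0.3924 -0.2531 -0.0026] [ 0.4424 -0.1983  0.0254]
loupe 0.56 [393.4, 246.7, 408.3, 271.6] 364 [ 0.6047 -0.2098  0.0422] [ 0.599  -0.2202  0.002 ] [ 0.6195 -0.1957  0.0726]
gem_jar 0.74 [226.6, 189.3, 246.6, 219.9] 396 [0.4709 0.1107 0.0387] [0.457  0.0994 0.0018] [0.4942 0.1382 0.0481]
gem_jar 0.33 [268.6, 189.4, 361.0, 233.9] 2179 [ 0.5794 -0.0462  0.0635] [ 0.5118 -0.1048  0.0477] [0.6458 0.0606 0.0922]
bezel_punch 0.6 [392.1, 245.2, 406.3, 271.7] 350 [ 0.6049 -0.2096  0.0429] [ 0.599  -0.2202  0.0045] [ 0.6195 -0.1948  0.0726]
```

```bash
cat > m.py <<'E'
from h import *
from scipy.optimize import least_squares
np.set_printoptions(precision=4,suppress=True)
def measure(n):
    s=robot.snapshot(n); W=cloud(s); img=s["img"].astype(int)
    box=(abs(W[...,0]-.585)<.15)&(W[...,1]>-.15)&(W[...,1]<.12)
    # knob: highest
    k=W[box&(W[...,2]>.084)&(W[...,2]<.097)]
    print(n,"knob",len(k),k.mean(0) if len(k) else None,k.min(0) if len(k) else None,k.max(0) if len(k) else None)
    ring=W[box&(W[...,2]>.0605)&(W[...,2]<.067)]
    r=ring; c=np.median(r,0)[:2]
    q=cv2.minEnclosingCircle(r[np.hypot(*(r[:,:2]-c).T)<.065][:,:2].astype(np.float32))
    print("ring",len(r),c,q, "z",np.median(r[:,2]))
    drum=W[box&(W[...,2]>.046)&(W[...,2]<.0545)][:,:2]
    o=least_squares(lambda p:np.clip(np.hypot(*(drum-p[:2]).T)-.085,0,.006)+0*drum[:,0],c).x
    m=robot.outline_of("marker_tab",s)
    for d in m[:2]:
        p=W[d["mask"]&(s["z_map"]>0)]; t=p[(p[:,2]>.046)&(p[:,2]<.055)]
        print("tab",round(d["conf"],2),len(t),t.mean(0),t.min(0),t.max(0))
    return s,W
E
python3 - <<'E'
from m import *
for n,(u,v) in(("top",(225,125)),("side",(240,160))):
    s,W=measure(n); c=s["img"][v:v+110,u:u+140]; cv2.imwrite(f"pics/{n}c.png",cv2.resize(c,None,fx=5.4,fy=5.4,interpolation=cv2.INTER_CUBIC))
    p=W.reshape(-1,3); b=(p[:,2]>.02)&(p[:,1]>.04)&(p[:,1]<.2)&(p[:,0]>.55)&(p[:,0]<.75); print("console",b.sum(),p[b].min(0),p[b].max(0))
E
```

```text
top knob 47 [0.5165 0.0528 0.0897] [0.51   0.0473 0.0855] [0.5225 0.0582 0.0932]
ring 2747 [ 0.5868 -0.0468] ((0.5882347822189331, -0.04190599545836449), 0.06196940690279007) z 0.06321240786067422
console 711 [0.5981 0.04   0.0205] [0.6653 0.0966 0.0547]
side knob 39 [0.5179 0.0519 0.0889] [0.5119 0.0457 0.0845] [0.5254 0.0582 0.0923]
ring 1843 [ 0.5859 -0.0482] ((0.5895312428474426, -0.04183429852128029), 0.062056466937065125) z 0.06364098457086825
tab 0.54 90 [ 0.5016 -0.0541  0.0506] [ 0.4912 -0.0628  0.0461] [ 0.5137 -0.0442  0.0544]
console 348 [0.6044 0.04   0.0202] [0.6679 0.0967 0.0541]
```

View pics/topc.png

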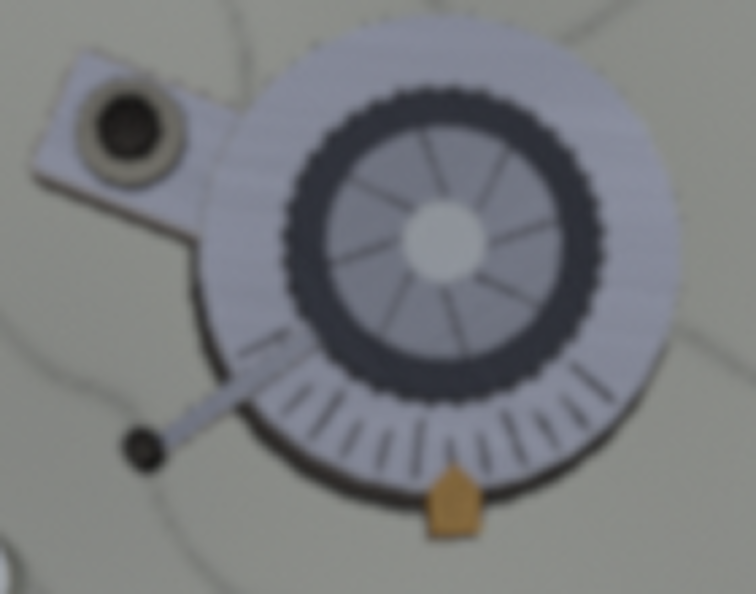

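View pics/sidec.png

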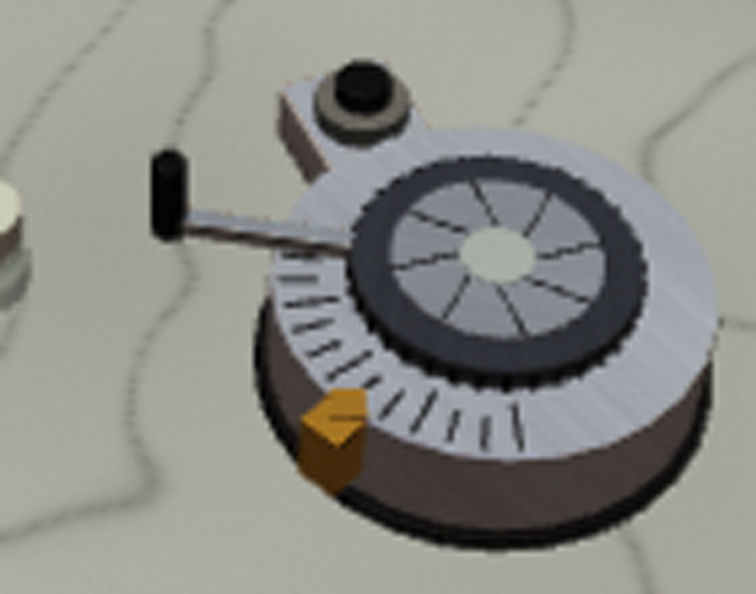

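View pics/top0.png

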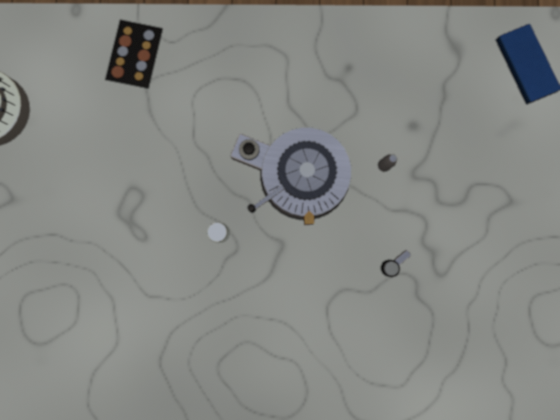

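```bash
cat > g.py <<'E'
from h import *
np.set_printoptions(precision=4,suppress=True)
def back(s,uv,z):
    f=210/np.tan(np.radians(s["fov_y"])/2); R=np.array(s["R"]); o=-R.T@np.array(s["t"])
    d=R.T@np.array([(uv[0]-s["cx"])/f,(uv[1]-s["cy"])/f,1]); return o+d*(z-o[2])/d[2]
def look(n):
    s=robot.snapshot(n); W=cloud(s); im=s["img"]; hsv=cv2.cvtColor(im,cv2.COLOR_BGR2HSV)
    near=(np.hypot(W[...,0]-.588,W[...,1]+.047)<.2)
    # ring outline: points higher than 0.058 and within .062 of nominal centre
    m=(near&(W[...,2]>.0585)&(W[...,2]<.07)&(np.hypot(W[...,0]-.5875,W[...,1]+.0465)<.062)).astype(np.uint8)
    m=cv2.morphologyEx(m,cv2.MORPH_OPEN,cv2.getStructuringElement(cv2.MORPH_ELLIPSE,(11,11)))
    cs,_=cv2.findContours(m,cv2.RETR_EXTERNAL,cv2.CHAIN_APPROX_NONE); e=cv2.fitEllipse(max(cs,key=len))
    c=back(s,e[0],.063)
    br=near&(hsv[...,1]>110)&(hsv[...,0]>8)&(hsv[...,0]<28)
    t=W[br&(W[...,2]>.046)&(W[...,2]<.055)]
    tc=t.mean(0) if len(t) else np.full(3,np.nan)
    k=W[near&(W[...,2]>.086)&(W[...,2]<.097)&(np.hypot(W[...,0]-.588,W[...,1]+.047)<.14)]
    # knob dark top
    kc=k.mean(0) if len(k) else np.full(3,np.nan)
    a=lambda p:np.arctan2(*(p[:2]-c[:2])[::-1])%(2*np.pi)
    print(n,"centre",c[:2],"axes",np.array(e[1]),"tab",len(t),tc,"r",np.hypot(*(tc-c)[:2]),"ang",a(tc),"| knob",len(k),kc,"r",np.hypot(*(kc-c)[:2]),"ang",a(kc))
    return s,W
E
python3 - <<'E'
from g import *
for n in("top","side"):
    s,W=look(n)
    m=(W[...,0]>.6)&(W[...,0]<.67)&(W[...,1]>.04)&(W[...,1]<.1)&(s["img"].max(2)<60)
    p=W[m&(W[...,2]>.035)]; 
    if len(p): print("button",len(p),p.mean(0),p.min(0),p.max(0),np.percentile(p[:,2],[10,50,90]))
E
```

```text
top centre [ 0.5878 -0.0483] axes [53.308  58.7377] tab 82 [ 0.4999 -0.0528  0.0504] r 0.08795520945317557 ang 3.192744119550392 | knob 47 [0.5165 0.0528 0.0895] r 0.1236959411381601 ang 2.1849252165773208
button 102 [0.6326 0.0611 0.0518] [0.6223 0.0506 0.0475] [0.6431 0.0714 0.0558] [0.05   0.0516 0.054 ]
side centre [ 0.5903 -0.0514] axes [39.1952 54.0434] tab 101 [ 0.5032 -0.0525  0.0504] r 0.08702235759318257 ang 3.1538404108432108 | knob 34 [0.5181 0.0517 0.0899] r 0.12592066684977532 ang 2.1811505172722807
button 118 [0.6302 0.0569 0.0471] [0.6152 0.0411 0.0351] [0.6467 0.0719 0.0555] [0.0373 0.0502 0.0532]
```

```bash
cat > g2.py <<'E'
from g import *
from scipy.optimize import minimize
MM=.00025; X0,Y0=.45,-.15; N=800  # ortho: col=(x-X0)/MM,row=(y-Y0)/MM
def ortho(s,z):
    w=np.array([[X0,Y0],[X0+N*MM,Y0],[X0,Y0+N*MM],[X0+N*MM,Y0+N*MM]])
    src=np.float32([proj(s,np.array([a,b,z])) for a,b in w])
    H=cv2.getPerspectiveTransform(src,np.float32([[0,0],[N,0],[0,N],[N,N]]))
    return cv2.warpPerspective(s["img"],H,(N,N),flags=cv2.INTER_CUBIC)
gx,gy=np.meshgrid(X0+MM*np.arange(N),Y0+MM*np.arange(N))
def ring(s):
    g=cv2.cvtColor(ortho(s,.063),cv2.COLOR_BGR2GRAY).astype(float)
    def cost(p):
        r=np.hypot(gx-p[0],gy-p[1])
        inn=(r>p[2])&(r<p[3]); out=(r>p[3])&(r<p[3]+.004)&(gx>p[0]-.02)|(r<p[2])&(r>p[2]-.004)
        return g[inn].mean()-g[out].mean()
    o=minimize(cost,[.588,-.047,.041,.055],method="Nelder-Mead",options=dict(initial_simplex=np.array([.588,-.047,.041,.055])+np.vstack([np.zeros(4),np.diag([.004,.004,.002,.002])]),xatol=1e-4,fatol=1e-3))
    return o.x,o.fun
def tab(s,c):
    im=ortho(s,.05).astype(float); sat=im[...,2]-im[...,0]; sat=np.clip(sat,0,90)
    def cost(a):
        dx,dy=gx-c[0],gy-c[1]; u=dx*np.cos(a)+dy*np.sin(a); v=-dx*np.sin(a)+dy*np.cos(a)
        inn=(abs(v)<.009)&(u>.083)&(u<.1); out=(abs(v)>.009)&(abs(v)<.013)&(u>.083)&(u<.1)
        return sat[out].mean()-sat[inn].mean()
    A=np.arange(3.05,3.3,.002); C=[cost(a) for a in A]; return A[np.argmin(C)],min(C)
def knob(s):
    g=cv2.cvtColor(ortho(s,.09),cv2.COLOR_BGR2GRAY).astype(float); return g
E
python3 - <<'E'
from g2 import *
for n in("top","side"):
    s=robot.snapshot(n); r,f=ring(s); print(n,r,f,tab(s,r))
    o=ortho(s,.05); cv2.imwrite(f"pics/o_{n}.png",np.ascontiguousarray(o[200:700,0:600]))
    cv2.imwrite(f"pics/x_{n}.png",s["img"])
E
python3 -c "
import cv2,numpy as np
a=cv2.imread('pics/o_top.png')[:,:400];b=cv2.imread('pics/o_side.png')[:,:400]
cv2.imwrite('pics/oo.png',np.hstack([a,b]))"
```

```text
top [ 0.5905 -0.0479  0.0388  0.0557] -58.260265349894574 (np.float64(3.193999999999984), np.float64(-48.549569934134055))
side [ 0.5907 -0.0493  0.0374  0.0578] -78.5205085613073 (np.float64(3.1799999999999855), np.float64(-53.369224885212354))
```

View pics/oo.png

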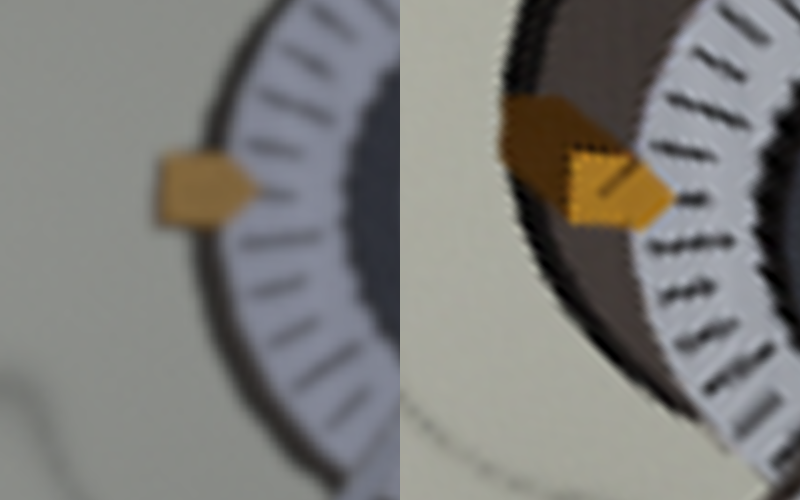

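```bash
cat > g3.py <<'E'
from g2 import *
def scale(s,c0,amin=2.45,amax=3.75):
    g=cv2.cvtColor(ortho(s,.05),cv2.COLOR_BGR2GRAY).astype(np.float32)
    a=np.arange(amin,amax,.002); r=np.arange(.066,.079,.0005); A,Rr=np.meshgrid(a,r)
    def prof(c): 
        x=c[0]+Rr*np.cos(A); y=c[1]+Rr*np.sin(A)
        P=cv2.remap(g,((x-X0)/MM).astype(np.float32),((y-Y0)/MM).astype(np.float32),cv2.INTER_LINEAR)
        return P-cv2.GaussianBlur(P,(0,0),sigmaX=40,sigmaY=.01)
    def f(c): return abs((prof(c)*np.exp(2j*np.pi*A/.16)).mean(1)).mean()*0+abs((prof(c)*np.exp(2j*np.pi*A/.16)).mean())
    o=minimize(lambda c:-f(c),c0,method="Nelder-Mead",options=dict(initial_simplex=np.array(c0)+np.array([[0,0],[.004,0],[0,.004]]),xatol=5e-5,fatol=1e-4))
    ph=np.angle(-(prof(o.x)*np.exp(2j*np.pi*A/.16)).mean())/(2*np.pi)*.16  # dark lines at ph+k*.16
    return o.x,ph%.16,-o.fun
E
python3 - <<'E'
from g3 import *
for n in("top","side"):
    s=robot.snapshot(n); c,ph,f=scale(s,[.5895,-.048]); t=tab(s,c); print(n,c,ph,f,"lines",ph+.16*np.arange(17,24),"tab",t)
    p=W=cloud(s); k=W[(W[...,2]>.086)&(W[...,2]<.097)&(np.hypot(W[...,0]-.588,W[...,1]+.047)<.14)].mean(0)
    print("knob",k,np.hypot(*(k[:2]-c)),np.arctan2(k[1]-c[1],k[0]-c[0]))
E
```

```text
top [ 0.5899 -0.0485] 0.14082966605118874 7.456973808774926 lines [2.8608 3.0208 3.1808 3.3408 3.5008 3.6608 3.8208] tab (np.float64(3.1879999999999846), np.float64(-47.41350171789396))
knob [0.5168 0.0528 0.0896] 0.12493755965045387 2.1962183482879434
side [ 0.5925 -0.0472] 0.14487752278911578 21.34608192775431 lines [2.8649 3.0249 3.1849 3.3449 3.5049 3.6649 3.8249] tab (np.float64(3.1999999999999833), np.float64(-57.840626703189145))
knob [0.5184 0.0522 0.0896] 0.12400084459818046 2.211117959405918
```

servo_tool --commands '[[[-0.96,-0.735,0,0,0],[-0.96,-0.735,0,0,0],[-0.96,-0.735,0,0,0],[-0.96,-0.735,0,0,0],[-0.96,-0.735,0,0,0],[-0.96,-0.735,0,0,0],[-0.96,-0.735,0,0,0],[-0.96,-0.735,0,0,0],[-0.96,-0.735,0,0,0],[-0.96,-0.735,0,0,0]]]' --grip_force 20

```text
clock: 2.5
ee_pos: [0.4065, 0.2849, 0.2023]
ee_rot: [0.0, 0.168, 0.986, 0.0]
ft_force: [-0.2, -0.4, -0.2]
opening: 0.0001
finger_force: 0.0
```

servo_tool --commands '[[[-0.96,-0.735,0,0,0],[-0.96,-0.735,0,0,0],[-0.96,-0.735,0,0,0],[-0.96,-0.735,0,0,0],[-0.96,-0.735,0,0,0],[-0.96,-0.735,0,0,0],[-0.96,-0.735,0,0,0],[0,0,0,0,0],[0,0,0,0,0]]]'

```text
clock: 3.4
ee_pos: [0.5449, 0.0732, 0.202]
ee_rot: [-0.0, 0.169, 0.986, 0.0]
ft_force: [0.4, 0.0, 0.0]
opening: -0.0001
finger_force: 0.0
```

servo_tool --commands '[[[0,0,0,-0.98,0],[0,0,0,-0.98,0],[0,0,0,-0.98,0],[0,0,0,-0.98,0],[0,0,0,-0.98,0],[0,0,0,-0.98,0],[0,0,0,-0.98,0],[0,0,0,0,0],[0,0,0,0,0]]]'

```text
clock: 4.3
ee_pos: [0.5442, 0.0747, 0.2022]
ee_rot: [-0.0, -0.304, 0.953, 0.0]
ft_force: [-0.2, 0.2, -0.1]
opening: 0.0001
finger_force: 0.0
```

```bash
cat > go.py <<'E'
from h import *
import sys
def pose():
    st=robot.read_state(); w,x,y,z=st["ee_rot"]; 
    X=np.array([1-2*(y*y+z*z),2*(x*y+z*w)]); return st,st["ee_pos"],np.arctan2(X[1],X[0])%(2*np.pi)
def to(x,y,z,yaw=None):
    st,p,a=pose(); d=np.array([x,y,z])-p; c,s=np.cos(a),np.sin(a)
    print("t",round(st["clock"],2),"pos",p.round(4),"yaw",round(a,4),"f",st["ft_force"].round(2),"q6",st["qpos"][5].round(2))
    print("units x,y,z",np.round([(c*d[0]+s*d[1])/.03,(s*d[0]-c*d[1])/.03,-d[2]/.03],3),"turn",None if yaw is None else round(-np.degrees(yaw-a)/8,3))
E
python3 -c "
from go import *
to(.545,.073,.066,3.771)"
```

```text
t 4.3 pos [0.5442 0.0747 0.2022] yaw 3.7602 f [-0.19  0.23 -0.09] q6 -0.6
units x,y,z [ 0.01  -0.06   4.539] turn -0.078
```

servo_tool --commands '[[[0,-0.06,0.9,-0.08,0],[0,0,0.9,0,0],[0,0,0.9,0,0],[0,0,0.9,0,0],[0,0,0.5,0,0],[0,0,0.43,0,0],[0,0,0,0,0],[0,0,0,0,0]]]'

```text
clock: 5.1
ee_pos: [0.5462, 0.0725, 0.0666]
ee_rot: [0.0, -0.31, 0.951, -0.0]
ft_force: [1.0, -0.9, 0.7]
opening: -0.0
finger_force: 0.0
```

```bash
python3 -c "
from go import *
to(.5315,.063,.066,3.771)
s=robot.snapshot('side'); c=s['img'][140:280,200:380]; cv2.imwrite('pics/pre.png',cv2.resize(c,None,fx=4,fy=4,interpolation=cv2.INTER_CUBIC))"
```

```text
t 5.1 pos [0.5462 0.0725 0.0666] yaw 3.7723 f [ 0.97 -0.92  0.71] q6 -0.62
units x,y,z [0.581 0.034 0.021] turn 0.009
```

View pics/pre.png

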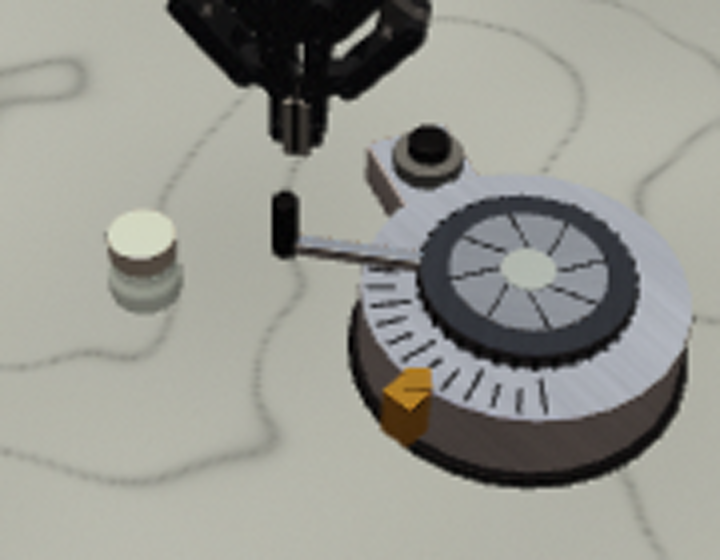

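servo_tool --commands '[[[0.2,0.03,0.02,0,0],[0.2,0,0,0,0],[0.18,0,0,0,0],[0.167,0.02,0,-0.286,0],[0.167,0.02,0,-0.286,0],[0.167,0.02,0,-0.286,0],[0.167,0.02,0,-0.286,0],[0.167,0.02,0,-0.286,0]]]'

```text
clock: 5.95
ee_pos: [0.5099, 0.0483, 0.0659]
ee_rot: [0.0, -0.404, 0.915, -0.0]
ft_force: [-0.5, -0.0, -0.6]
opening: 0.0
finger_force: 0.0
```

```bash
cat >> go.py <<'E'
C=np.array([.590,-.048])
def arc(a,b=.018,r=.125):
    u=np.array([np.cos(a),np.sin(a)]); t=np.array([-u[1],u[0]]); p=C+r*u-b*t; to(p[0],p[1],.066,a+np.pi/2)
E
python3 -c "
from go import *
arc(2.4)
from g import look
look('top');look('side')"
```

```text
t 5.95 pos [0.5099 0.0483 0.0659] yaw 3.9737 f [-0.47 -0.01 -0.58] q6 -0.86
units x,y,z [-0.037  0.03  -0.003] turn 0.021
top centre [ 0.5879 -0.0497] axes [54.4062 56.6774] tab 80 [ 0.5001 -0.0527  0.0505] r 0.087946869756097 ang 3.1760159950425484 | knob 0 [nan nan nan] r nan ang nan
side centre [ 0.59   -0.0505] axes [39.3562 53.9561] tab 99 [ 0.5021 -0.0534  0.0506] r 0.08789172898811345 ang 3.1747691041833117 | knob 1 [0.5182 0.0463 0.0888] r 0.12049153616408517 ang 2.2088605892847175
```

```bash
python3 -c "
from go import *
s=robot.snapshot('side'); c=s['img'][140:280,200:380]; cv2.imwrite('pics/p2.png',cv2.resize(c,None,fx=4,fy=4,interpolation=cv2.INTER_CUBIC))"
```

```text
(no output)
```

View pics/p2.png

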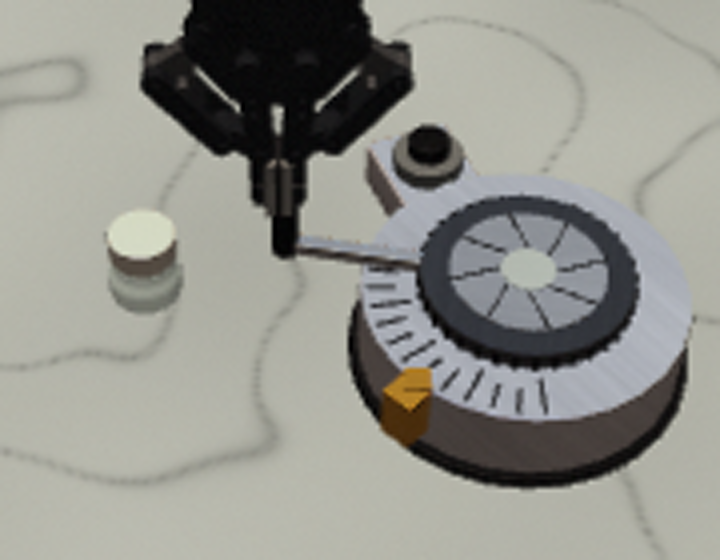

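```bash
python3 -c "
from go import *
np.set_printoptions(precision=3,suppress=True)
for n in ('side','top'):
    s=robot.snapshot(n); W=cloud(s); p=robot.read_state()['ee_pos']; print(n,'TCP px',proj(s,p),'crop',(proj(s,p)-[200,140])*4)
    m=(np.hypot(W[...,0]-.513,W[...,1]-.05)<.03)&(W[...,2]>.04)
    q=W[m]
    for lo in np.arange(.04,.13,.01):
        k=q[(q[:,2]>=lo)&(q[:,2]<lo+.01)]
        if len(k): print(lo.round(3),len(k),k.mean(0),k.min(0),k.max(0))
"
```

```text
side TCP px [269.416 201.248] crop [277.663 244.992]
0.05 32 [0.522 0.041 0.057] [0.513 0.029 0.053] [0.533 0.056 0.06 ]
0.06 61 [0.523 0.044 0.064] [0.512 0.029 0.06 ] [0.537 0.056 0.07 ]
0.07 20 [0.516 0.049 0.075] [0.512 0.046 0.07 ] [0.522 0.056 0.079]
0.08 16 [0.517 0.049 0.084] [0.512 0.047 0.081] [0.523 0.054 0.09 ]
0.09 3 [0.503 0.042 0.1  ] [0.502 0.041 0.099] [0.505 0.043 0.1  ]
0.1 41 [0.505 0.042 0.106] [0.497 0.035 0.101] [0.516 0.053 0.11 ]
0.11 53 [0.505 0.042 0.115] [0.497 0.035 0.11 ] [0.517 0.054 0.12 ]
0.12 51 [0.505 0.042 0.125] [0.497 0.034 0.121] [0.516 0.053 0.13 ]
top TCP px [254.008 211.791] crop [216.03  287.165]
```

```bash
python3 -c "
from go import *
to(.547,.074,.036,3.771)"
```

```text
t 6.2 pos [0.5105 0.0486 0.0658] yaw 3.9715 f [-0.63  0.52 -0.56] q6 -0.86
units x,y,z [-1.445 -0.326  0.994] turn 1.436
```

servo_tool --commands '[[[-0.48,-0.11,0,0,0],[-0.48,-0.11,0,0,0],[-0.48,-0.11,0,0,0],[0,0,0,0.72,0],[0,0,0,0.72,0],[0,0,0,0,0],[0,0,0.25,0,0],[0,0,0.25,0,0],[0,0,0,0,0],[0,0,0,0,0]]]'

```text
clock: 7.2
ee_pos: [0.5462, 0.0739, 0.0499]
ee_rot: [-0.001, -0.31, 0.951, 0.0]
ft_force: [-0.5, 0.1, 0.2]
opening: -0.0006
finger_force: 0.0
```

```bash
python3 -c "
from go import *
np.set_printoptions(precision=3,suppress=True)
to(.547,.074,.036,3.771)
p=robot.read_state()['ee_pos']
for n in ('side','top'):
    s=robot.snapshot(n); W=cloud(s)
    q=W[(np.hypot(W[...,0]-p[0],W[...,1]-p[1])<.025)&(W[...,2]>.03)&(W[...,2]<.15)]
    for lo in np.arange(.03,.15,.01):
        k=q[(q[:,2]>=lo)&(q[:,2]<lo+.01)]
        if len(k): print(n,lo.round(3),len(k),k.mean(0),k.min(0),k.max(0))
    z=s['z_map']; u,v=proj(s,p).astype(int); print((u,v),z[max(v-25,0):v+6:3,u], s['img'][v-25:v+6:3,u].mean(1))
"
```

```text
t 7.2 pos [0.546 0.074 0.05 ] yaw 3.7718 f [-0.54  0.13  0.18] q6 -0.61
units x,y,z [-0.024 -0.014  0.464] turn 0.006
side 0.08 24 [0.54  0.068 0.086] [0.535 0.061 0.081] [0.549 0.08  0.09 ]
side 0.09 54 [0.541 0.07  0.095] [0.533 0.061 0.09 ] [0.56  0.083 0.1  ]
side 0.1 51 [0.542 0.069 0.105] [0.533 0.06  0.1  ] [0.561 0.082 0.11 ]
side 0.11 49 [0.541 0.069 0.115] [0.534 0.058 0.111] [0.552 0.082 0.12 ]
side 0.12 76 [0.54  0.069 0.126] [0.525 0.055 0.12 ] [0.556 0.088 0.13 ]
side 0.13 112 [0.543 0.07  0.134] [0.525 0.049 0.13 ] [0.566 0.098 0.14 ]
side 0.14 38 [0.536 0.066 0.146] [0.525 0.052 0.14 ] [0.557 0.078 0.15 ]
(np.int64(273), np.int64(191)) [0.839 0.845 0.84  0.847 0.852 0.859 0.98  0.975 0.84  0.844 0.849] [ 11.333  24.333  12.     15.667  12.667  13.    115.333 163.     23.
  13.     13.333]
(np.int64(241), np.int64(193)) [0.323 0.324 0.323 0.325 0.325 0.326 0.328 0.325 0.319 0.312 0.31 ] [128.667 128.    127.    124.667 124.333 119.    105.     76.667  58.333
  51.     52.   ]
```

servo_tool --commands '[[[0,0,0.25,0,0],[0,0,0.3,0,0],[0,0,0,0,0],[0.2,0,0,0,0],[0.2,0,0,0,0],[0.1,0,0,0,0],[0.1,0,0,0,0],[0.1,0,0,0,0]]]'

```text
clock: 8.1
ee_pos: [0.5304, 0.062, 0.0344]
ee_rot: [0.001, -0.31, 0.951, 0.001]
ft_force: [1.7, 3.1, -1.5]
opening: -0.0001
finger_force: 1.3
```

```bash
sed -i 's/p\[1\],.066,/p[1],.033,/' go.py; python3 -c "
from go import *
arc(2.25)
for l in(1,):
    s=robot.snapshot('side'); W=cloud(s); k=W[(W[...,2]>.086)&(W[...,2]<.095)&(np.hypot(W[...,0]-.51,W[...,1]-.045)<.014)]; print(len(k),k.mean(0))
    c=s['img'][140:280,200:380]; cv2.imwrite('pics/p3.png',cv2.resize(c,None,fx=4,fy=4,interpolation=cv2.INTER_CUBIC))"
```

```text
t 8.1 pos [0.5304 0.062  0.0344] yaw 3.7715 f [ 1.73  3.08 -1.54] q6 -0.64
units x,y,z [0.162 0.058 0.047] turn -0.353
33 [0.51557588 0.0496604  0.08930239]
```

View pics/p3.png

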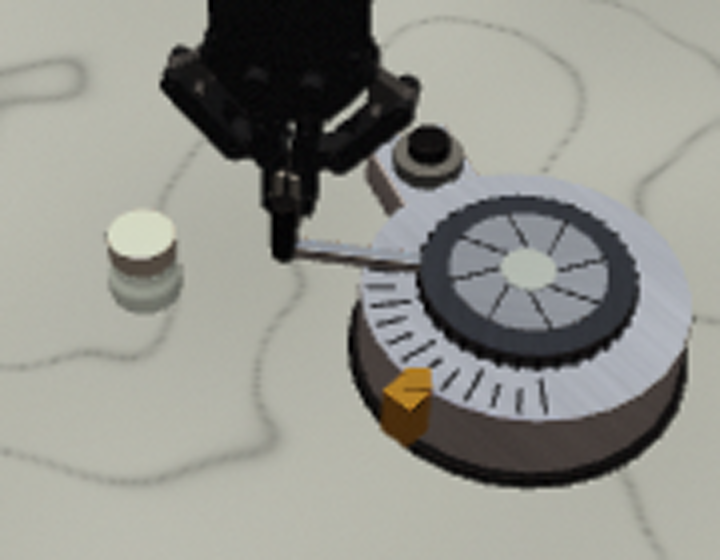

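servo_tool --commands '[[[0.167,0.04,0.04,-0.32,0],[0.167,0.03,0,-0.286,0],[0.167,0.02,0,-0.286,0],[0.167,0.02,0,-0.286,0],[0.167,0.02,0,-0.286,0],[0.167,0.02,0,-0.286,0],[0.167,0.02,0,-0.286,0],[0.167,0.02,0,-0.286,0],[0.167,0.02,0,-0.286,0],[0,0,0,0,0]]]'

```text
clock: 9.15
ee_pos: [0.4949, 0.0337, 0.0335]
ee_rot: [0.001, -0.477, 0.879, -0.001]
ft_force: [0.9, 0.8, 0.5]
opening: 0.0003
finger_force: 0.5
```

```bash
cat >> go.py <<'E'
def knob(a):
    p=C+.125*np.array([np.cos(a),np.sin(a)])
    for n in("side","top"):
        s=robot.snapshot(n); W=cloud(s); k=W[(W[...,2]>.086)&(W[...,2]<.0945)&(np.hypot(W[...,0]-p[0],W[...,1]-p[1])<.016)]
        if len(k)>5: m=(k.min(0)+k.max(0))/2; print(n,len(k),k.mean(0).round(4),m.round(4),"ang",np.round(np.arctan2(*(k.mean(0)[:2]-C)[::-1])%6.2832,3),"r",np.hypot(*(k.mean(0)[:2]-C)).round(4))
E
python3 -c "
from go import *
arc(2.58); knob(2.58)"
```

```text
t 9.15 pos [0.4949 0.0337 0.0335] yaw 4.1351 f [0.93 0.77 0.46] q6 -1.06
units x,y,z [0.018 0.032 0.018] turn -0.113
side 63 [0.4867 0.0219 0.0901] [0.4876 0.0227 0.0903] ang 2.547 r 0.1247
```

servo_tool --commands '[[[0.167,0.04,0,-0.34,0],[0.167,0.03,0,-0.33,0],[0.167,0.02,0,-0.286,0],[0.167,0.02,0,-0.286,0],[0.167,0.02,0,-0.286,0],[0.167,0.02,0,-0.286,0],[0.167,0.02,0,-0.286,0],[0.167,0.02,0,-0.286,0],[0.167,0.02,0,-0.286,0],[0,0,0,0,0]]]'

```text
clock: 10.25
ee_pos: [0.4709, -0.0046, 0.0331]
ee_rot: [0.0, -0.631, 0.776, -0.0]
ft_force: [0.3, 0.7, 0.9]
opening: -0.0001
finger_force: 0.4
```

```bash
python3 -c "
from go import *
arc(2.94); knob(2.94)"
```

```text
t 10.25 pos [ 0.4709 -0.0046  0.0331] yaw 4.5077 f [0.31 0.66 0.92] q6 -1.51
units x,y,z [ 0.021 -0.013  0.004] turn -0.022
side 65 [ 0.4681 -0.0191  0.0899] [ 0.4702 -0.0189  0.0901] ang 2.909 r 0.1253
```

servo_tool --commands '[[[0.167,0.01,0,-0.286,0],[0.167,0.02,0,-0.286,0],[0.167,0.02,0,-0.286,0],[0.13,0.015,0,-0.22,0],[0.09,0.01,0,-0.15,0],[0.06,0.007,0,-0.1,0],[0,0,0,0,0],[0,0,0,0,0]]]'

```text
clock: 11.15
ee_pos: [0.4645, -0.0272, 0.0326]
ee_rot: [-0.0, -0.7, 0.714, 0.001]
ft_force: [-1.0, 1.2, 1.1]
opening: -0.0002
finger_force: 1.0
```

```bash
python3 -c "
from go import *
arc(3.15); knob(3.13)
from g3 import *
# bar: ortho at z=.062, find bar bright band edges using depth pts z .058-.067 at r .058-.115
for n in('side','top'):
    s=robot.snapshot(n); W=cloud(s); P=W.reshape(-1,3); r=np.hypot(P[:,0]-C[0],P[:,1]-C[1]); a=np.arctan2(P[:,1]-C[1],P[:,0]-C[0])%6.2832
    for lo,hi in((.062,.08),(.08,.1),(.1,.115)):
        m=(P[:,2]>.0585)&(P[:,2]<.068)&(r>lo)&(r<hi)&(abs(a-3.14)<.3); print(n,lo,m.sum(),a[m].mean().round(4) if m.any() else '', (P[m].min(0),P[m].max(0)) if m.any() else '')
    print(tab(s,C))
    c=s['img'][150:260,220:370]; cv2.imwrite(f'pics/q_{n}.png',cv2.resize(c,None,fx=5,fy=5,interpolation=cv2.INTER_CUBIC))
"
```

```text
t 11.15 pos [ 0.4645 -0.0272  0.0326] yaw 4.6937 f [-0.99  1.18  1.14] q6 -1.75
units x,y,z [ 0.127 -0.016 -0.015] turn -0.194
side 62 [ 0.4647 -0.0424  0.09  ] [ 0.4652 -0.042   0.0902] ang 3.097 r 0.1254
side 0.062 33 3.1269 (array([ 0.5111, -0.0511,  0.0585]), array([ 0.5274, -0.0413,  0.0642]))
side 0.08 42 3.1223 (array([ 0.4906, -0.0504,  0.0588]), array([ 0.51  , -0.0415,  0.0636]))
side 0.1 26 3.1205 (array([ 0.4764, -0.0493,  0.0592]), array([ 0.4896, -0.0414,  0.0637]))
(np.float64(3.2059999999999826), np.float64(-53.51685049019608))
top 0.062 0  
top 0.08 0  
top 0.1 0  
(np.float64(3.2359999999999793), np.float64(-0.49120354073677674))
```

View pics/q_side.png

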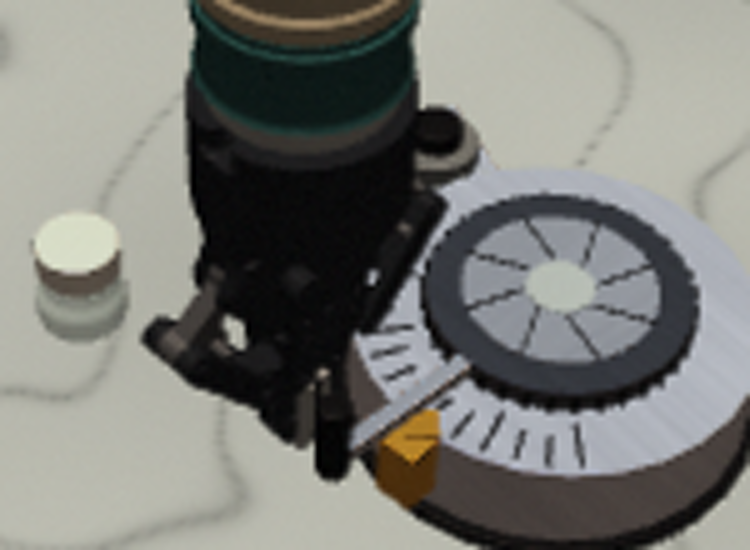

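servo_tool --commands '[[[0.08,0,0,-0.15,0],[0.08,0,0,-0.15,0],[0.05,0.005,0,-0.09,0],[0,0,0,0,0],[-0.2,0,0,0,0],[-0.3,0,0,0,0],[0,0,-0.8,0,0],[0,0,-0.8,0,0],[0,0,-0.8,0,0],[-0.9,0,0,0,0]]]'

```text
clock: 12.35
ee_pos: [0.4687, 0.0067, 0.1093]
ee_rot: [-0.003, 0.719, -0.695, 0.005]
ft_force: [0.7, 1.5, -0.2]
opening: -0.0001
finger_force: 0.0
```

servo_tool --commands '[[[-0.9,0,0,0,0],[-0.9,0,0,0,0],[-0.9,0,0,0,0],[-0.9,0,0,0,0],[-0.9,0,0,0,0],[-0.9,0,0,0,0],[0,0,0,0,0],[0,0,0,0,0]]]'

```text
clock: 13.15
ee_pos: [0.4582, 0.1708, 0.1053]
ee_rot: [-0.0, 0.72, -0.694, 0.001]
ft_force: [-0.2, 0.3, -0.7]
opening: -0.0002
finger_force: 0.0
```

```bash
cat > bar.py <<'E'
from go import *
from g3 import *
def barfit(s,c):
    g=cv2.cvtColor(ortho(s,.062),cv2.COLOR_BGR2GRAY).astype(np.float32)
    out=[]
    for lo,hi in((.06,.08),(.083,.099),(.101,.115)):
        best=None
        for a in np.arange(3.0,3.35,.002):
            r=np.arange(lo,hi,.0005); v=np.arange(-.008,.00801,.0005); Rr,V=np.meshgrid(r,v)
            x=c[0]+Rr*np.cos(a)-V*np.sin(a); y=c[1]+Rr*np.sin(a)+V*np.cos(a)
            P=cv2.remap(g,((x-X0)/MM).astype(np.float32),((y-Y0)/MM).astype(np.float32),cv2.INTER_LINEAR).mean(1)
            q=P[abs(v)<.0036].mean()-P[abs(v)>.0044].mean()
            if best is None or q>best[0]: best=(q,a)
        out.append((lo,round(float(best[1]),3),round(float(best[0]),1)))
    return out
def report(a):
    knob(a)
    for n,c in(("top",np.array([.590,-.0482])),("side",np.array([.5912,-.0490]))):
        s=robot.snapshot(n); print(n,"bar",barfit(s,c),"ring",ring(s)[0],"scale",scale(s,c)[:2],"tab",tab(s,c))
        c=s['img'][160:240,250:350] if n=="top" else s['img'][165:265,250:350]; cv2.imwrite(f'pics/r_{n}.png',cv2.resize(c,(400*c.shape[1]//100,400*c.shape[0]//100),interpolation=cv2.INTER_CUBIC))
    a,b=[cv2.imread(f'pics/r_{n}.png') for n in("top","side")]; a=cv2.copyMakeBorder(a,0,400-a.shape[0],0,0,cv2.BORDER_CONSTANT); cv2.imwrite('pics/r.png',np.hstack([a,b]))
E
python3 -c "
from bar import *
to(.4645,-.02,.033); report(3.14)"
```

```text
t 13.15 pos [0.4582 0.1708 0.1053] yaw 4.7504 f [-0.2   0.3  -0.66] q6 -1.38
units x,y,z [6.362 0.031 2.41 ] turn NoneTraceback (most recent call last):
  File "<string>", line 3, in <module>
    to(.4645,-.02,.033); report(3.14)
                         ~~~~~~^^^^^^
  File "bar.py", line 17, in report
    knob(a)
    ~~~~^^^
  File "g2.py", line 26, in knob
    g=cv2.cvtColor(ortho(s,.09),cv2.COLOR_BGR2GRAY).astype(float); return g
                   ~~~~~^^^^^^^
  File "g2.py", line 6, in ortho
    src=np.float32([proj(s,np.array([a,b,z])) for a,b in w])
                    ~~~~^^^^^^^^^^^^^^^^^^^^^
  File "h.py", line 8, in proj
    f=210/np.tan(np.radians(s["fov_y"])/2); c=np.array(s["R"])@X+np.array(s["t"]); return c[:2]/c[2]*f+[s["cx"],s["cy"]]
                            ~^^^^^^^^^
TypeError: 'float' object is not subscriptable
```

```bash
sed -i '/^def knob/,$d' g2.py; python3 -c "
from bar import *
report(3.16)"
```

```text
side 41 [ 0.4659 -0.0523  0.0898] [ 0.4663 -0.0513  0.0895] ang 3.176 r 0.1242
top 46 [ 0.4647 -0.0516  0.0895] [ 0.4652 -0.0513  0.0893] ang 3.171 r 0.1253
top bar [(0.06, 3.1, 8.2), (0.083, 3.174, 16.9), (0.101, 3.068, 11.3)] ring [ 0.5905 -0.048   0.0388  0.0557] scale (array([ 0.59  , -0.0483]), np.float64(0.1416683266154386)) tab (np.float64(3.2979999999999725), np.float64(-22.53021629142708))
side bar [(0.06, 3.314, 52.7), (0.083, 3.152, 58.8), (0.101, 3.156, 77.3)] ring [ 0.5912 -0.0492  0.0375  0.0577] scale (array([ 0.5922, -0.0469]), np.float64(0.14721137402155707)) tab (np.float64(3.249999999999978), np.float64(-54.19937365087095))
```

View pics/r.png

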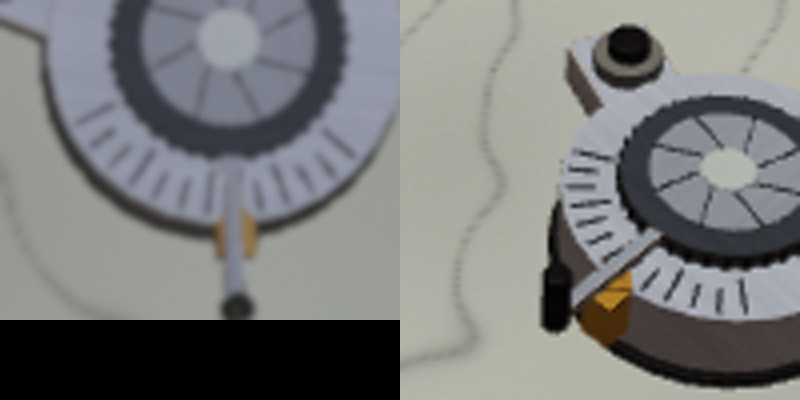

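servo_tool --commands '[[[0.9,0,0,0,0],[0.9,0,0,0,0],[0.9,0,0,0,0],[0.9,0,0,0,0],[0.9,0,0,0,0],[0.9,0,0,0,0],[0.6,0,0,0,0],[0,0,0,0,0],[0,0,0,0,0]]]'

```text
clock: 14.25
ee_pos: [0.4641, -0.0103, 0.1049]
ee_rot: [-0.0, 0.719, -0.695, -0.0]
ft_force: [0.1, 0.9, 0.6]
opening: -0.0003
finger_force: 0.0
```

```bash
python3 -c "
from go import *
to(.4645,-.02,.033,4.755)"
```

```text
t 14.25 pos [ 0.4641 -0.0103  0.1049] yaw 4.7464 f [0.06 0.93 0.61] q6 -1.77
units x,y,z [ 0.322 -0.003  2.398] turn -0.062
```

servo_tool --commands '[[[0,0,0.8,-0.06,0],[0,0,0.8,0,0],[0,0,0.8,0,0],[0,0,0,0,0],[0.3,0,0,0,0],[0.3,0,0,0,0],[0.12,0,0,0,0],[0,0,0,0,0],[0,0,0,0,0]]]'

```text
clock: 15.15
ee_pos: [0.4658, -0.0317, 0.0336]
ee_rot: [-0.0, 0.722, -0.691, 0.0]
ft_force: [0.6, 0.1, -0.1]
opening: 0.0
finger_force: 0.0
```

```bash
python3 -c "
from go import *
to(.4645,-.0364,.033,4.757)"
```

```text
t 15.15 pos [ 0.4658 -0.0317  0.0336] yaw 4.7562 f [ 0.58  0.13 -0.14] q6 -1.82
units x,y,z [0.155 0.049 0.019] turn -0.006
```

Not yet in contact; push about 4.7 mm slowly.

servo_tool --commands '[[[0.04,0,0,0,0],[0.04,0,0,0,0],[0.04,0,0,0,0],[0.04,0,0,0,0],[0,0,0,0,0],[0,0,0,0,0]]]'

```text
clock: 15.75
ee_pos: [0.4652, -0.0359, 0.0329]
ee_rot: [-0.0, 0.723, -0.691, -0.0]
ft_force: [-1.0, 2.3, 2.2]
opening: -0.0002
finger_force: 1.2
```

```bash
python3 -c "
from go import *
to(.4645,-.0364,.033,4.757); knob(3.19)"
```

```text
t 15.75 pos [ 0.4652 -0.0359  0.0329] yaw 4.757 f [-1.    2.27  2.15] q6 -1.83
units x,y,z [ 0.017  0.026 -0.003] turn 0.0
side 71 [ 0.4649 -0.0502  0.0901] [ 0.4637 -0.051   0.0903] ang 3.159 r 0.1251
```

servo_tool --commands '[[[-0.2,0,0,0,0],[-0.3,0,0,0,0],[0,0,-0.8,0,0],[0,0,-0.8,0,0],[0,0,-0.8,0,0],[-0.9,0,0,0,0],[-0.9,0,0,0,0],[-0.9,0,0,0,0],[-0.9,0,0,0,0],[-0.9,0,0,0,0]]]'

```text
clock: 16.85
ee_pos: [0.4585, 0.115, 0.1049]
ee_rot: [0.0, 0.723, -0.691, 0.0]
ft_force: [0.4, -0.4, -0.1]
opening: 0.0
finger_force: 0.0
```

servo_tool --commands '[[[-0.9,0,0,0,0],[-0.9,0,0,0,0],[0,0,0,0,0],[0,0,0,0,0]]]'

```text
clock: 17.25
ee_pos: [0.456, 0.1681, 0.1048]
ee_rot: [0.0, 0.723, -0.691, 0.0]
ft_force: [-0.4, -0.4, -0.7]
opening: -0.0001
finger_force: 0.0
```

```bash
cat > ex.py <<'E'
from bar import *
def expo():
    knob(3.18)
    for n,c in(("top",np.array([.590,-.0482])),("side",np.array([.5912,-.0490]))):
        s=robot.snapshot(n); print(n,"bar",barfit(s,c)[1:])
        im=ortho(s,.05).astype(float); sat=im[...,2]-im[...,0]; m=(gx>.4925)&(gx<.502)
        for lo in(.4925,.4955,.4985):
            mm=(gx>lo)&(gx<lo+.003); pr=np.array([sat[r][mm[r]].mean() for r in range(N)]); Y=Y0+MM*np.arange(N); k=(Y>-.075)&(Y<-.03)
            pp=pr[k]-np.median(pr); yy=Y[k]; on=yy[pp>25]; print(lo,"brass y:",on.min() if len(on) else 0,on.max() if len(on) else 0, "profile",pp[::6].round(0).astype(int), yy[0])
E
python3 -c "
from ex import *
expo()
s=robot.snapshot('top'); c=s['img'][190:240,285:335]; cv2.imwrite('pics/z.png',cv2.resize(c,None,fx=10,fy=10,interpolation=cv2.INTER_CUBIC))"
```

```text
side 41 [ 0.4664 -0.0542  0.0894] [ 0.4664 -0.0535  0.0892] ang 3.192 r 0.1237
top 48 [ 0.4647 -0.0534  0.0894] [ 0.4652 -0.0531  0.0904] ang 3.185 r 0.1254
top bar [(0.083, 3.17, 13.5), (0.101, 3.084, 9.0)]
0.4925 brass y: -0.062249999999999986 -0.0435 profile [  0   0   0   0   0   0   1   7  21  44  58  47  19  -4 -18 -20  -7  18
  46  63  50  24   4   1   0   0   0  -1   0   0] -0.07475
0.4955 brass y: -0.062249999999999986 -0.043 profile [  0  -1   0   1   0  -1   0   4  17  44  61  52  24  -2 -16 -20  -9  14
  42  62  56  31   8   2   0   0  -1  -1   0   0] -0.07475
0.4985 brass y: -0.062499999999999986 -0.042249999999999996 profile [  0   0   0  -1   0  -1  -1   5  21  48  65  57  29   3 -15 -21 -12  11
  39  59  60  42  19   6   2   1   1   1   1   0] -0.07475
side bar [(0.083, 3.166, 59.5), (0.101, 3.172, 74.9)]
0.4925 brass y: -0.073 -0.05224999999999999 profile [  8  22  39  47  49  48  50  40  53 107 118 125 113 120  86  27   6  -1
 -22 -23 -21 -18  -4   1  -1  -4  -5  -6  -8  -9] -0.07475
0.4955 brass y: -0.07024999999999999 -0.05249999999999999 profile [  0   2  10  28  43  47  47  43  41 121 133 125 127 125  83  20  -1   1
 -16 -22 -22 -23  -2   4   1   2   1  -3  -5  -7] -0.07475
0.4985 brass y: -0.06799999999999999 -0.05249999999999999 profile [  1   1   0   5  18  35  46  49  39  97 131 125 128 128  84  23  -3  -5
 -17 -22 -20 -28 -12   2   2   2   2   0   0   0] -0.07475
```

View pics/z.png

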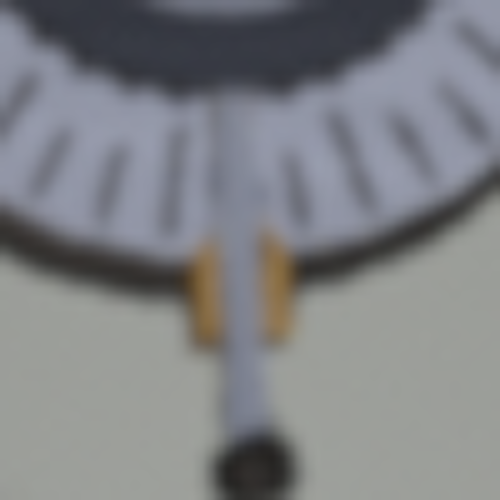

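servo_tool --commands '[[[0.9,-0.04,0,0,0],[0.9,-0.04,0,0,0],[0.9,-0.04,0,0,0],[0.9,-0.04,0,0,0],[0.9,-0.04,0,0,0],[0.9,-0.04,0,0,0],[0.8,0,0,0,0],[0,0,0,0,0],[0,0,0,0,0]]]'

```text
clock: 18.4
ee_pos: [0.4716, -0.0184, 0.1049]
ee_rot: [-0.0, 0.722, -0.692, -0.0]
ft_force: [0.3, -0.1, -0.4]
opening: -0.0001
finger_force: 0.0
```

servo_tool --commands '[[[0,0,0.8,0,0],[0,0,0.8,0,0],[0,0,0.8,0,0],[0,0,0,0,0],[0,0,0,0,0]]]'

```text
clock: 18.9
ee_pos: [0.4712, -0.0171, 0.0329]
ee_rot: [0.0, 0.723, -0.691, -0.001]
ft_force: [0.7, 0.1, 0.6]
opening: -0.0001
finger_force: 0.0
```

```bash
python3 -c "
from go import *
to(.4648,-.0372,.033,4.757)"
```

```text
t 18.9 pos [ 0.4712 -0.0171  0.0329] yaw 4.7579 f [0.65 0.13 0.6 ] q6 -1.79
units x,y,z [ 0.661  0.243 -0.005] turn 0.006
```

servo_tool --commands '[[[0.15,0.24,0,0,0],[0.15,0,0,0,0],[0.15,0,0,0,0],[0.08,0,0,0,0],[0,0,0,0,0]]]'

```text
clock: 19.4
ee_pos: [0.4659, -0.0346, 0.0334]
ee_rot: [-0.0, 0.722, -0.692, 0.0]
ft_force: [0.1, 0.0, -0.3]
opening: -0.0003
finger_force: 0.0
```

```bash
python3 -c "
from go import *
to(.4648,-.0372,.033,4.757)"
```

```text
t 19.4 pos [ 0.4659 -0.0346  0.0334] yaw 4.756 f [ 0.11  0.03 -0.27] q6 -1.83
units x,y,z [0.084 0.039 0.012] turn -0.007
```

servo_tool --commands '[[[0.03,0.03,0,0,0],[0.03,0,0,0,0],[0.03,0,0,0,0],[0,0,0,0,0],[0,0,0,0,0]]]'

```text
clock: 19.9
ee_pos: [0.4643, -0.0363, 0.0328]
ee_rot: [-0.0, 0.723, -0.691, -0.0]
ft_force: [-0.7, 2.0, 0.6]
opening: -0.0001
finger_force: 1.2
```

servo_tool --commands '[[[-0.2,0,0,0,0],[-0.3,0,0,0,0],[0,0,-0.8,0,0],[0,0,-0.8,0,0],[0,0,-0.8,0,0],[-0.9,0,0,0,0],[-0.9,0,0,0,0],[-0.9,0,0,0,0],[-0.9,0,0,0,0],[-0.9,0,0,0,0]]]'

```text
clock: 20.9
ee_pos: [0.4576, 0.1145, 0.105]
ee_rot: [0.0, 0.723, -0.691, 0.0]
ft_force: [1.3, -0.1, -1.1]
opening: 0.0004
finger_force: 0.0
```

servo_tool --commands '[[[-0.9,0,0,0,0],[-0.9,0,0,0,0],[0,0,0,0,0],[0,0,0,0,0]]]'

```text
clock: 21.3
ee_pos: [0.4551, 0.1675, 0.1048]
ee_rot: [0.0, 0.723, -0.691, 0.0]
ft_force: [-0.2, -0.6, 0.6]
opening: -0.0001
finger_force: 0.0
```

```bash
python3 -c "
from ex import *
expo()
to(.632,.061,.11)"
```

```text
side 39 [ 0.4665 -0.0542  0.0895] [ 0.4662 -0.0543  0.0891] ang 3.192 r 0.1237
top 48 [ 0.4647 -0.0539  0.0894] [ 0.4652 -0.0539  0.0899] ang 3.188 r 0.1254
top bar [(0.083, 3.202, 14.1), (0.101, 3.084, 8.4)]
0.4925 brass y: -0.062499999999999986 -0.0435 profile [  0   0   1  -1   0  -1   1   6  21  45  54  38   7 -11 -20 -21  -8  18
  49  65  51  23   5   1   0   0   0   0   0   0] -0.07475
0.4955 brass y: -0.062249999999999986 -0.043 profile [  0   0   0   0   0   0   0   4  18  44  59  46  17  -5 -17 -20  -7  20
  49  65  56  31   9   2   0   0   0   0   0   0] -0.07475
0.4985 brass y: -0.062499999999999986 -0.042249999999999996 profile [  1   0   0   0   0  -1  -1   4  21  49  62  49  20  -2 -16 -20  -7  19
  48  64  62  42  19   6   1   0   1   1   1   0] -0.07475
side bar [(0.083, 3.168, 59.8), (0.101, 3.174, 77.3)]
0.4925 brass y: -0.073 -0.05299999999999999 profile [  9  23  38  47  49  48  49  40  52 106 117 126 115 113  60   5  -2  -3
 -20 -22 -24 -19   0   1  -2  -6  -8  -9  -9  -9] -0.07475
0.4955 brass y: -0.0705 -0.05274999999999999 profile [ -1   1  10  28  43  48  49  44  41 120 133 125 128 124  74  14  -4  -8
 -19 -23 -24 -25  -6   2   1   0  -2  -4  -4  -4] -0.07475
0.4985 brass y: -0.06799999999999999 -0.05249999999999999 profile [  0   0   0   6  18  34  47  48  36  96 131 126 129 129  86  23  -2 -13
 -21 -22 -21 -23 -12  -1   1   1   1   1   1   1] -0.07475
t 21.5 pos [0.4554 0.1663 0.1048] yaw 4.7557 f [ 0.33 -0.29 -0.3 ] q6 -1.4
units x,y,z [ 3.76  -5.73  -0.172] turn None
```

servo_tool --commands '[[[0.63,-0.95,0,0,0],[0.63,-0.95,0,0,0],[0.63,-0.95,0,0,0],[0.63,-0.95,0,0,0],[0.63,-0.95,0,0,0],[0.63,-0.95,0,0,0],[0,0,0,0,0],[0,0,0,0,0]]]'

```text
clock: 22.3
ee_pos: [0.6313, 0.06, 0.1045]
ee_rot: [0.0, 0.722, -0.692, -0.0]
ft_force: [0.3, 0.7, 0.2]
opening: 0.0002
finger_force: 0.0
```

```bash
python3 -c "
from go import *
to(.632,.0605,.024)"
```

```text
t 22.3 pos [0.6313 0.06   0.1045] yaw 4.7546 f [0.32 0.66 0.16] q6 -1.62
units x,y,z [-0.015 -0.022  2.685] turn None
```

servo_tool --commands '[[[0,0,0.8,0,0],[0,0,0.8,0,0],[0,0,0.6,0,0],[0,0,0.3,0,0],[0,0,0.15,0,0],[0,0,0,0,0],[0,0,0,0,0]]]'

```text
clock: 23.0
ee_pos: [0.632, 0.0614, 0.0265]
ee_rot: [-0.001, 0.723, -0.691, 0.001]
ft_force: [0.1, -0.2, -0.2]
opening: -0.0001
finger_force: 0.0
```

servo_tool --commands '[[[0,0,0.07,0,0],[0,0,0.07,0,0],[0,0,0,0,0]]]'

```text
clock: 23.3
ee_pos: [0.6323, 0.0613, 0.0218]
ee_rot: [-0.001, 0.723, -0.691, 0.001]
ft_force: [0.3, 0.4, 1.8]
opening: 0.0001
finger_force: 0.8
```

servo_tool --commands '[[[0,0,0.07,0,0],[0,0,0.07,0,0],[0,0,0,0,0]]]'

```text
clock: 23.6
ee_pos: [0.6322, 0.0613, 0.0174]
ee_rot: [-0.001, 0.723, -0.691, 0.001]
ft_force: [1.0, 0.3, 4.1]
opening: 0.0002
finger_force: 1.8
```

servo_tool --commands '[[[0,0,0.05,0,0],[0,0,0.05,0,0],[0,0,0,0,0]]]'

```text
clock: 23.9
ee_pos: [0.6324, 0.0613, 0.0166]
ee_rot: [-0.001, 0.723, -0.691, 0.001]
ft_force: [-3.1, 0.3, 14.0]
opening: -0.0001
finger_force: 7.4
```

servo_tool --commands '[[[0,0,0.05,0,0],[0,0,0.05,0,0],[0,0,0,0,0],[0,0,0,0,0]]]'

```text
clock: 24.3
ee_pos: [0.6325, 0.0614, 0.0164]
ee_rot: [-0.001, 0.723, -0.691, 0.001]
ft_force: [-9.0, -0.5, 28.2]
opening: 0.0
finger_force: 14.1
```

servo_tool --commands '[[[0,0,-0.2,0,0],[0,0,-0.2,0,0],[0,0,-0.6,0,0],[0,0,-0.9,0,0],[0,0,-0.9,0,0],[-0.8,-0.5,0,0,0],[-0.8,-0.5,0,0,0],[-0.8,-0.5,0,0,0],[-0.8,0,0,0,0],[0,0,0,0,0]]]'

```text
clock: 25.3
ee_pos: [0.6706, 0.1618, 0.0933]
ee_rot: [0.001, 0.724, -0.69, -0.001]
ft_force: [0.0, -1.2, -0.5]
opening: -0.0
finger_force: 0.0
```

```bash
python3 -c "
from ex import *
import io,contextlib
to(.63,.2,.1); knob(3.18)
np.set_printoptions(precision=4,suppress=True)
for n in('top','side'):
    s=robot.snapshot(n); W=cloud(s)
    m=(W[...,0]>.6)&(W[...,0]<.67)&(W[...,1]>.04)&(W[...,1]<.1)&(s['img'].max(2)<60)&(W[...,2]>.035)&(W[...,2]<.07); p=W[m]; print(n,'button',len(p),np.percentile(p[:,2],[10,50,90]) if len(p) else '')
    for l in('loupe','gem_jar','bezel_punch'):
        d=robot.outline_of(l,s)
        for e in d[:2]: q=W[e['mask']&(s['z_map']>0)]; print(l,round(e['conf'],2),np.median(q,0))
"
```

```text
t 25.3 pos [0.6706 0.1618 0.0933] yaw 4.7601 f [ 0.02 -1.24 -0.53] q6 -1.48
units x,y,z [-1.336  1.292 -0.223] turn None
side 39 [ 0.4665 -0.0544  0.0896] [ 0.4665 -0.0544  0.089 ] ang 3.194 r 0.1237
top 48 [ 0.4647 -0.0539  0.0895] [ 0.4652 -0.0539  0.0896] ang 3.188 r 0.1254
top button 97 [0.0501 0.0515 0.0536]
loupe 0.74 [ 0.4132 -0.2179  0.0204]
loupe 0.64 [ 0.6067 -0.2006  0.0504]
gem_jar 0.57 [0.474  0.1163 0.0446]
bezel_punch 0.61 [ 0.6065 -0.2005  0.0504]
side button 116 [0.0372 0.0495 0.0532]
loupe 0.95 [ 0.4129 -0.2213  0.0197]
loupe 0.2 [0.4709 0.1106 0.0367]
gem_jar 0.66 [0.4701 0.1106 0.0386]
gem_jar 0.18 [ 0.4115 -0.221   0.0197]
bezel_punch 0.91 [ 0.6047 -0.2097  0.0407]
```

Lever stayed on the marker, the button is back up, and the loose items haven't moved.

```bash
python3 -c "
from workcell import robot
print(robot.hand_in())"
```

```text
the job is handed in; nothing more can be done
None
```

The job is handed in after about 25 s: the iris lever was pushed onto the marker (within about 0.01 rad by my camera measurements), then the lamp button was pressed to its stop and sprang back, and the loupe, jar and punch have not moved.

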